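Fit the second drive gear of a twin-paddle mixer's gearbox and hold it home

TASK

The open gearbox half of the twin-paddle mixer has two splined shafts: one already carries its drive gear under a circlip, the other is bare but for a spring and its thrust washer. Pick up the loose drive gear by its hub, put it on whichever shaft is bare, turn it until the splines mesh and slide it down fully home against the spring, so that the circlip groove stands clear above the hub. The spring lifts the gear again if you let go, so finish with it still gripped and pressed home, and leave the other things on the bench where they lie.

Things in the scene. Friction and masses are not known exactly. Their poses are not given: they have to be found in the camera images.
- drive_gear: The loose steel spur gear, lying flat with its hub up, 0.18 to 0.35 kg: toothed disc 80 mm across, 14 mm thick, round hub. Origin: centre of the underside; z up along the bore. The through bore has six straight internal teeth (21.6 mm across their tips) with six grooves between them (29.8 mm across); one groove lies along the gear's +x axis, the others every 60 degrees.
- gear_hub (a point): Centre of the top face of the loose gear's hub, 40 mm above its underside. The hub is plain, round, 40 mm across; 26 mm of it stand above the disc to be gripped.
- casing: Aluminium gearbox half, open side up, 220 mm along its y, 120 mm along its x, rim 47 mm above the bench; it cannot move. Origin: on the bench under its middle, z up. Two equal upright shafts at its y = +56 and -56 mm; they do not turn. Each has six ribs, one along the casing's +x axis, the others every 60 degrees: the gear meshes when its yaw is the casing's plus a multiple of 60 degrees, within 5.
- left_shaft (a point): Tip of the shaft at the casing's y = +56 mm, on its axis, 94 mm above the bench. The round nose tapers from 11 mm across at the tip to 20 mm at 86 mm above the bench; the circlip groove is at 86 to 88.5 mm. The six ribs, 28 mm across and 5 mm wide, begin 68 mm above the bench: an unmeshed gear stops on their ends with its underside there. Radial clearance of the bore 0.8 mm.
- right_shaft (a point): Tip of the shaft at the casing's y = -56 mm, on its axis; the same as the left shaft in every size.
- thrust_washer (a joint): How far the thrust washer on the bare shaft is pressed down: 0 m free (its top 52 mm above the bench, where a meshed gear first meets it), 0.008 m at the hard stop (44 mm: the gear's underside is there when fully home, its hub top at 84 mm). The spring pushes up with about 6 N at 0, rising to 12 N at the stop, and lifts the gear again when released.
- fitted_gear: The drive gear that is already fitted, the same shape as the loose one, with a dark circlip on the shaft above its hub; it cannot move. Its origin lies on the axis of the shaft that carries it, at bench height (its underside is 44 mm above that). It sits on the left shaft in some starts and on the right one in others; the other shaft is the bare one.
- pinion: The motor's small steel pinion, 35 mm across the teeth, 44 mm tall, standing on end; it is not fitted in this job. Origin: centre of its underside.
- pliers: Pliers with red grips, 58 x 177 x 13 mm, lying in front of the gearbox; origin under the middle.
- ratchet: Steel ratchet handle, 34 x 192 x 32 mm, lying; origin under the middle.
- spanner_13: Steel combination spanner, 28 x 189 x 6 mm, lying; origin under the middle.
- screwdriver: Screwdriver with a red handle, 29 x 200 x 32 mm, lying; origin under the middle.
- tape: Roll of black tape, 64 x 74 x 19 mm, lying flat; origin under the middle.
- mixing_cup: Grey-white mixing cup, 71 mm across, 84 mm tall, upright and empty; origin under the middle.
Mind the look-alikes: they are no part of the job. What is shaped like the drive_gear but blue is not meant.

How it is judged:
By the outcome, as a careful person would: the job done as asked, in the order asked, and still so for the second after the job is handed in, while the arm keeps its last pose, push and grip.
It also fails if it takes over 48 s, if anything falls off the work surface, if the arm or the gripper's body presses on something with over 40 N, if the wrist force passes 120 N, or if a joint passes its speed limit or range.

ROBOT

A 7-joint arm with a two-finger parallel gripper is mounted at the origin on a cart in front of the work surface, level with it; the furniture and walls round the work are solid. World frame = base frame: x ahead of the robot, y to its left, z up, the work surface at z = 0. Lengths are in m, angles in degrees, forces in N, time in s.
With the tool pointing down it reaches from about 0.4 to 0.875 m from the base axis. Payload 6.5 kg.
Tool frame: the origin (TCP) lies between the finger pads; the fingertips stand 25 mm ahead of it and the grasp point (between the pads) lies 6 mm ahead of it; z points along the fingers, y is the line along which they close (so a half turn about z gives the same grasp; the last joint's range is limited). The gripper opens to 85 mm and grips with 20 to 120 N. Pads are 22 mm wide; open, the fingers measure 114 mm over their backs; the gripper's body (76 mm by 85 mm) begins 54 mm behind the grasp point. The pads swing forward as they close: fully open they stand 13 mm farther back than shut.
Start: joints at [-76.616, 30.733, -0.252, 88.115, 0.149, 61.152, -4.079], TCP at [0.192, 0.621, 0.256] pointing down, gripper open.
Joint ranges: [-154.64, 154.64], [-21.42, 123.67], [-72.66, 72.17], [13.99, 137.28], [-74.86, 254.86], [10.95, 109.41], [-158.01, 158.01]. Speed limits (degrees/s): [136.94, 136.94, 180, 180, 180, 180, 180].

INTERFACE

Orientations are given as a 3x3 rotation matrix whose columns are the frame's x, y, z axes.
In Python, from rig import state, grab_frame, sign_off gives the robot as it stands.
- The arm moves only by the tool jog_arm, never from a script. Its argument "increments" is a list of rows, each a list of 5 numbers: the shift along the tool's x, y, z in mm, then the turn about the tool's z in degrees, then the closure in counts, from 0 (fully open) to 255 (shut). In form: [[tx, ty, tz, twist, fingers], ...]. A call has 1 to 5 rows; each row is the pose to reach, as a shift and turn from the pose commanded when the call began, along the tool's axes at that moment; what a row does not reach only later rows make up. A row lasts 1/12 s, in which the tool goes at most 41.7 mm and 7.16 degrees, less where a joint would pass 70% of its speed; a pose out of reach is approached as far as the arm can. A call with a gripper value outside its range is refused whole. The fingers move at their own pace and stop on an object; "force" is the grip in N (left out, the last holds). Time passes only in rows, so rows that repeat a pose let the fingers close. It gives the time, the measured TCP pose, the force, the opening and the grip force at its end, in the units of the state.
- state(): the state, without advancing time (a new reading comes with each control period).
- grab_frame(name): name is "scene" or "top"; returns a dict with "color" (420x560x3 uint8, blue, green, red), "vertical_fov" (degrees; the focal length in pixels is half the picture's height over the tangent of half this angle, whatever the lens; pixels are square), "cx", "cy" (the principal point, pixels), "D" ([k1, k2, p1, p2, k3] as OpenCV has them; the pictures are not rectified), "rvec" (rotation vector, rad) and "tvec" (3), from world to camera coordinates, as OpenCV has them. Camera axes: x right, y down, z forward; pixel columns grow to the right and rows downward; lengths in m; the calibration is good to about 2 mm. A picture is of the moment at which its call begins. There is no depth.
- sign_off(): hands the job in; it is judged then, once.
The state is a dict: "time": time; "q": joint angles; "dq": joint speeds; "effort": joint torques, N m; "ee_pos": TCP position; "orientation": TCP orientation; "force": force on the tool from outside, world axes, zero at the start; "torque": the same for the moment, N m; "finger_gap": finger opening in m; "grasp_force": force on a finger pad.
Only numpy, scipy, OpenCV 4.12 (cv2) and the standard library are available. Lean on these libraries where they do the work, as an engineer would, in place of code of your own. Each camera call takes 0.05 s, during which the arm holds its last target. There are 200 camera calls.

## Working session

There is one attempt and no reset: what is moved stays moved. The work goes in short steps, Python scripts to look and compute and a tool call to move; the robot and the scene stay as the last step left them, time stands still between calls to the robot, and variables do not carry over. Pictures are saved under pics/ and viewed, at most 10 in all, crops included, and the job is handed in when it is done.

Besides the shell and the picture viewer there is one more tool, called after ">>>" by a JSON object that holds its "op" and its "data", one argument or row to a line. jog_arm: Moves the arm, as the interface text tells. Its arguments: {"type":"object","properties":{"increments":{"type":"array"},"force":{"type":"number"}},"required":["increments"]}

```bash
mkdir -p pics; python3 - <<'E'
from rig import state, grab_frame
import cv2,numpy as np,pickle
s=state();print(s)
for n in("scene","top"):
    f=grab_frame(n);cv2.imwrite(f"pics/{n}0.png",f["color"]);pickle.dump(f,open(f"pics/{n}0.pkl","wb"))
    R=cv2.Rodrigues(np.array(f["rvec"]))[0];print(n,f["vertical_fov"],f["cx"],f["cy"],f["D"],-R.T@np.ravel(f["tvec"]),R[2])
E
```

```text
{'time': 0.0, 'q': array([-76.61528094,  30.77900787,  -0.25349641,  88.16977762,
         0.14852412,  61.15189487,  -4.08060412]), 'dq': array([-0.03223743,  0.01089801, -0.01194694, -0.01080858, -0.03384533,
        0.04917316, -0.02624472]), 'effort': array([-6.69259007e-04, -5.83409464e+01,  1.04852322e+00, -2.59099978e+01,
        1.23760800e-02,  9.59701021e-03, -2.72594986e-05]), 'ee_pos': array([0.19181691, 0.62044283, 0.25540236]), 'orientation': array([[-9.55404009e-01,  2.95301583e-01, -3.92648118e-04],
       [ 2.95301816e-01,  9.55402493e-01, -1.70690830e-03],
       [-1.28915733e-04, -1.74673674e-03, -9.99998466e-01]]), 'force': array([-0.10762964,  0.16804944,  0.23987888]), 'torque': array([0.06731667, 0.00822914, 0.01953053]), 'grasp_force': 0.0, 'finger_gap': 0.085220269583546}
scene 55.906364355253324 277.60538602498326 214.51625945924917 [-0.03565752  0.          0.          0.          0.        ] [ 0.0825334  -0.83803643  0.6206211 ] [ 0.43634766  0.73867162 -0.51377521]
top 57.70994027445308 286.474828539944 215.124811640837 [-0.06187529  0.          0.          0.          0.        ] [ 0.45462093 -0.12835426  1.08947546] [ 0.07255747  0.02453171 -0.99706249]
```

View pics/scene0.png

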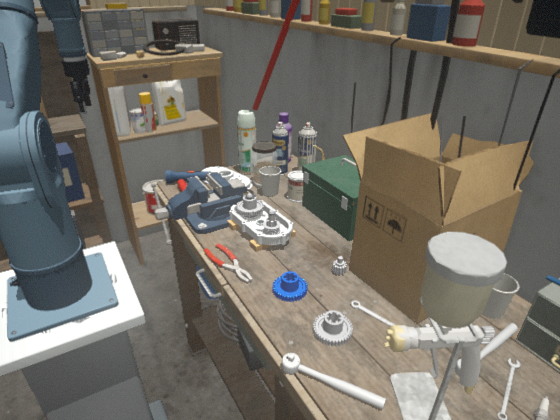

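View pics/top0.png

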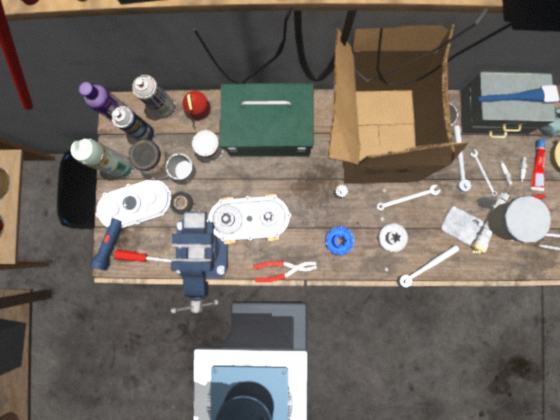

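The scene view shows the silver gear at (333,325) and the blue one at (290,285). The casing is at (262,220). In the top view the silver gear is at (394,237), blue at (340,240) and the pinion at (341,191). The two-shaft casing is at (249,218), with the fitted gear seemingly on its left shaft (228,218) and the right one bare (268,217). I choose the silver gear at (394,237) and check it close up.

```bash
python3 - <<'E'
import cv2,numpy as np
t=cv2.imread("pics/top0.png");s=cv2.imread("pics/scene0.png")
def c(im,x,y,w,h,S=(400,300)): return cv2.resize(im[y:y+h,x:x+w],S,interpolation=cv2.INTER_CUBIC)
cv2.imwrite("pics/crop1.png",np.vstack([np.hstack([c(t,201,180,96,72),c(t,362,210,72,54)]),np.hstack([c(s,222,182,80,60),c(s,297,298,72,54)])]))
E
```

```text
(no output)
```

View pics/crop1.png

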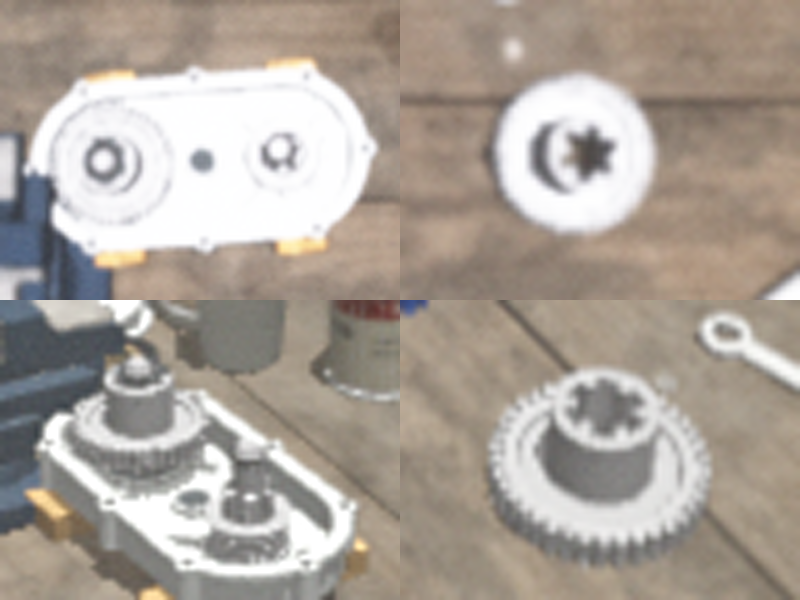

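The crop confirms it: the steel gear lies hub up, the fitted gear is on the left shaft, and the right shaft is bare with the spring and washer. The gear's hub top is near scene (334,317) and top (396,237). The bare tip is near scene (272,209) and top (268,216).

```bash
cat > h.py <<'E'
import cv2,numpy as np,pickle
def load(n): return pickle.load(open(f"pics/{n}.pkl","rb"))
def K(f):
    F=f["color"].shape[0]/2/np.tan(np.radians(f["vertical_fov"]/2));return np.array([[F,0,f["cx"]],[0,F,f["cy"]],[0,0,1]])
def proj(f,P): return cv2.projectPoints(np.float64(P).reshape(-1,3),np.float64(f["rvec"]),np.float64(f["tvec"]),K(f),np.float64(f["D"]))[0][:,0]
def ray(f,uv):
    R=cv2.Rodrigues(np.float64(f["rvec"]))[0];n=cv2.undistortPoints(np.float64(uv).reshape(-1,1,2),K(f),np.float64(f["D"]))[:,0]
    return -R.T@np.ravel(f["tvec"]),np.c_[n,np.ones(len(n))]@R
def plane(f,uv,z):
    o,d=ray(f,uv);return o+d*((z-o[2])/d[:,2:])
def tri(f,a,g,b):
    (o,d),(p,e)=ray(f,a),ray(g,b);d,e=d[0],e[0]
    t=np.linalg.lstsq(np.c_[d,-e],p-o,rcond=None)[0];A,B=o+t[0]*d,p+t[1]*e
    return (A+B)/2,np.linalg.norm(A-B)
def ring(f,c,r,n=180):
    a=np.arange(n)*2*np.pi/n;P=np.c_[c[0]+r*np.cos(a),c[1]+r*np.sin(a),np.full(n,c[2])];q=np.float32(proj(f,P))
    g=cv2.cvtColor(f["color"],cv2.COLOR_BGR2GRAY).astype(np.float32)
    return cv2.remap(g,q[:,:1],q[:,1:],cv2.INTER_CUBIC).ravel()
def groove(f,c,r): # yaw of dark grooves, mod 60
    h=np.fft.fft(ring(f,c,r));return np.degrees(np.angle(-h[6].conj()))/6%60,abs(h[6])/len(h)*2
E
python3 - <<'E'
from h import *
s,t=load("scene0"),load("top0")
print("hub",*tri(t,(396.2,237.4),s,(334.1,317.3)));print("tip",*tri(t,(268.2,216),s,(271.8,209.5)))
print("fitted tip",*tri(t,(226,218.5),s,(249.8,194.5)))
for nm,(x,y,w,h),z in(("gear",(362,205,66,66),.007),("casing",(201,180,96,72),.047)):
    c=t["color"][y:y+h,x:x+w];m=(c.min(2)>140).astype(np.uint8)
    m=cv2.morphologyEx(m,cv2.MORPH_OPEN,np.ones((3,3)))
    k=max(cv2.findContours(m,0,cv2.CHAIN_APPROX_NONE)[0],key=cv2.contourArea)[:,0]+np.array([x,y])
    k=cv2.convexHull(k)[:,0]
    P=(plane(t,k,z)[:,:2]*1000).astype(np.float32);print(nm,cv2.minAreaRect(P),cv2.fitEllipse(P))
for f,n in((s,"scene"),(t,"top")):
    c=tri(t,(396.2,237.4),s,(334.1,317.3))[0]
    for r in(.0115,.0125,.0135):print(n,r,groove(f,c,r))
E
```

```text
hub [ 0.47078025 -0.40430979  0.04006619] 0.0005090406841135086
tip [ 0.52518096 -0.05669524  0.09813531] 0.0019419305552309195
fitted tip [0.51804287 0.05537054 0.09294296] 0.0006639342985112689
gear ((471.2898864746094, -403.54449462890625), (84.42572021484375, 82.84091186523438), 30.42474937438965) ((471.7794189453125, -404.5473937988281), (83.50785827636719, 85.43992614746094), 97.20161437988281)
casing ((521.7686767578125, -1.9760513305664062), (154.25926208496094, 238.0539093017578), 3.479731798171997) ((519.28515625, -7.308495044708252), (161.9413604736328, 250.39996337890625), 174.09271240234375)
scene 0.0115 (np.float32(47.925255), np.float32(33.666225))
scene 0.0125 (np.float32(48.033028), np.float32(35.302475))
scene 0.0135 (np.float32(48.131516), np.float32(28.943262))
top 0.0115 (np.float32(49.634132), np.float32(22.964003))
top 0.0125 (np.float32(49.20778), np.float32(22.05569))
top 0.0135 (np.float32(48.716785), np.float32(19.10132))
```

```bash
cat > go.py <<'E'
import sys,numpy as np
from rig import state
# usage: go.py x y z(mm) yaw_of_tool_y(deg world): remaining shift in tool axes
def rep(x,y,z,yaw):
    s=state();R=s["orientation"];p=s["ee_pos"]*1000
    cur=np.degrees(np.arctan2(R[1,1],R[0,1]));tw=(cur-yaw+180)%360-180
    print("t%.2f"%s["time"],"pos",p.round(1),"yaw %.2f"%cur,"shift",(R.T@(np.array([x,y,z])-p)).round(1),"twist %.1f"%tw,"F",s["force"].round(1),"tilt",np.round(R[:2,2],4))
if __name__=="__main__": rep(*map(float,sys.argv[1:5]))
E
python3 go.py 470 270 300 60
python3 - <<'E'
from h import *
s,t=load("scene0"),load("top0");o=[]
c0=np.array([525.1,-57.5,0])/1000
for f,(x,y,w,h) in((t,(250,198,40,40)),(s,(248,198,45,45))):
    k=12;c=cv2.resize(f["color"][y:y+h,x:x+w],None,fx=k,fy=k,interpolation=cv2.INTER_CUBIC)
    c=np.clip((c.astype(float)-c.min())*1,0,255);c=(255*(c/255)**1.6).astype(np.uint8)
    a=np.linspace(0,2*np.pi,60)
    for r,z,col in((.0055,.094,(0,0,255)),(.010,.086,(0,255,0)),(.014,.068,(255,0,0))):
        q=proj(f,np.c_[c0[0]+r*np.cos(a),c0[1]+r*np.sin(a),0*a+z]);q=((q-[x,y]+.5)*k-.5).astype(int)
        cv2.polylines(c,[q],True,col,1)
    o.append(cv2.resize(c,(400,400)))
cv2.imwrite("pics/crop2.png",np.hstack(o))
E
```

```text
t0.10 pos [191.8 620.5 255.5] yaw 72.83 shift [-369.3 -252.8  -44.1] twist 12.8 F [0.3 0.5 0.5] tilt [-0.0004 -0.0015]
```

View pics/crop2.png

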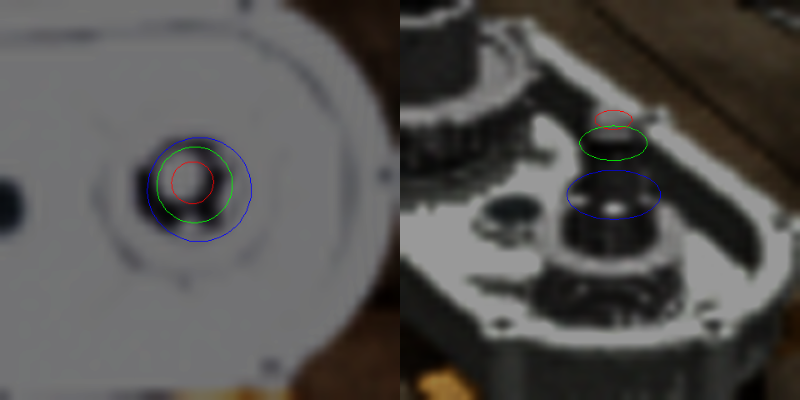

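The top crop shows the nose at about 1 px left of my guess, and the scene crop agrees, so the bare shaft is at about (525,-56) mm. The ribs and nose are clearly visible there. Moving now.

>>> {"op": "jog_arm", "data": {
  "increments": [
    [-34,-23,-20,5,0],
    [-68,-46,-40,12,0],
    [-102,-69,-44,12.8,0],
    [-136,-92,-44,12.8,0],
    [-170,-115,-44,12.8,0]
  ]
}}

```text
time: 0.52
ee_pos: [0.3177, 0.464, 0.3008]
orientation: [[-0.866, 0.499, 0.001], [0.499, 0.866, 0.001], [-0.0, 0.001, -1.0]]
force: [0.7, -0.4, -0.6]
finger_gap: 0.0853
grasp_force: 0.0
```

```bash
python3 go.py 470 270 300 60
```

```text
t0.52 pos [317.7 464.  300.8] yaw 60.04 shift [-228.8  -92.     0.7] twist 0.0 F [ 0.7 -0.4 -0.6] tilt [0.0005 0.0008]
```

>>> {"op": "jog_arm", "data": {
  "increments": [
    [-37,-15,0,7,0],
    [-74,-30,0,14,0],
    [-111,-45,0,21,0],
    [-148,-60,0,28,0],
    [-185,-75,0,35,0]
  ]
}}

```text
time: 0.93
ee_pos: [0.4402, 0.3062, 0.3002]
orientation: [[-0.418, 0.909, -0.0], [0.909, 0.418, -0.0], [0.0, -0.0, -1.0]]
force: [0.5, 0.3, 0.4]
finger_gap: 0.0851
grasp_force: 0.0
```

```bash
python3 go.py 470 -404 240 -11.5
```

```text
t0.93 pos [440.2 306.2 300.2] yaw 24.68 shift [-657.7 -269.5   60.2] twist 36.2 F [0.5 0.3 0.4] tilt [-0.0003 -0.0001]
```

>>> {"op": "jog_arm", "data": {
  "increments": [
    [-37,-15,0,7,0],
    [-74,-30,0,14,0],
    [-111,-45,0,21,0],
    [-148,-60,0,28,0],
    [-185,-75,0,35,0]
  ]
}}

```text
time: 1.35
ee_pos: [0.4493, 0.1068, 0.3001]
orientation: [[0.179, 0.984, -0.0], [0.984, -0.179, 0.0], [0.0, -0.0, -1.0]]
force: [1.4, 0.7, -0.7]
finger_gap: 0.0854
grasp_force: 0.0
```

```bash
python3 go.py 470 -404 180 -11.5
```

```text
t1.35 pos [449.3 106.8 300.1] yaw -10.32 shift [-498.8  111.9  120. ] twist 1.2 F [ 1.4  0.7 -0.7] tilt [-0.0004  0.0001]
```

>>> {"op": "jog_arm", "data": {
  "increments": [
    [-40,9,0,1.2,0],
    [-80,18,0,1.2,0],
    [-120,27,0,1.2,0],
    [-160,36,0,1.2,0],
    [-200,45,0,1.2,0]
  ]
}}

```text
time: 1.77
ee_pos: [0.459, -0.0979, 0.3003]
orientation: [[0.193, 0.981, 0.0], [0.981, -0.193, 0.0], [0.0, 0.0, -1.0]]
force: [0.8, 0.3, 0.1]
finger_gap: 0.0854
grasp_force: 0.0
```

>>> {"op": "jog_arm", "data": {
  "increments": [
    [-40,9,10,0,0],
    [-80,18,20,0,0],
    [-120,27,30,0,0],
    [-160,36,40,0,0],
    [-200,45,50,0,0]
  ]
}}

```text
time: 2.18
ee_pos: [0.4645, -0.3, 0.2501]
orientation: [[0.193, 0.981, -0.0], [0.981, -0.193, 0.001], [0.0, -0.0, -1.0]]
force: [0.8, 1.6, -0.1]
finger_gap: 0.0854
grasp_force: 0.0
```

```bash
python3 go.py 470.5 -404 150 -11.5
```

```text
t2.18 pos [ 464.5 -300.   250.1] yaw -11.14 shift [-100.9   26.1  100. ] twist 0.4 F [ 0.8  1.6 -0.1] tilt [-0.0003  0.0005]
```

>>> {"op": "jog_arm", "data": {
  "increments": [
    [-34,9,20,0.4,0],
    [-68,17.5,40,0.4,0],
    [-101,26,60,0.4,0],
    [-101,26,90,0.4,0],
    [-101,26,100,0.4,0]
  ]
}}

```text
time: 2.6
ee_pos: [0.4681, -0.4032, 0.1468]
orientation: [[0.204, 0.979, -0.005], [0.979, -0.204, 0.002], [0.001, -0.005, -1.0]]
force: [-0.4, 1.6, -0.7]
finger_gap: 0.0854
grasp_force: 0.0
```

```bash
python3 go.py 470.5 -404 41 -11.5; python3 - <<'E'
from rig import grab_frame
import cv2,numpy as np
s=grab_frame("scene")["color"]
cv2.imwrite("pics/a1.png",cv2.resize(s[240:380,240:420],(720,560),interpolation=cv2.INTER_CUBIC))
E
```

```text
t2.60 pos [ 468.1 -403.2  146.8] yaw -11.77 shift [ -0.4   3.1 105.8] twist -0.3 F [-0.4  1.6 -0.7] tilt [-0.005   0.0022]
```

View pics/a1.png

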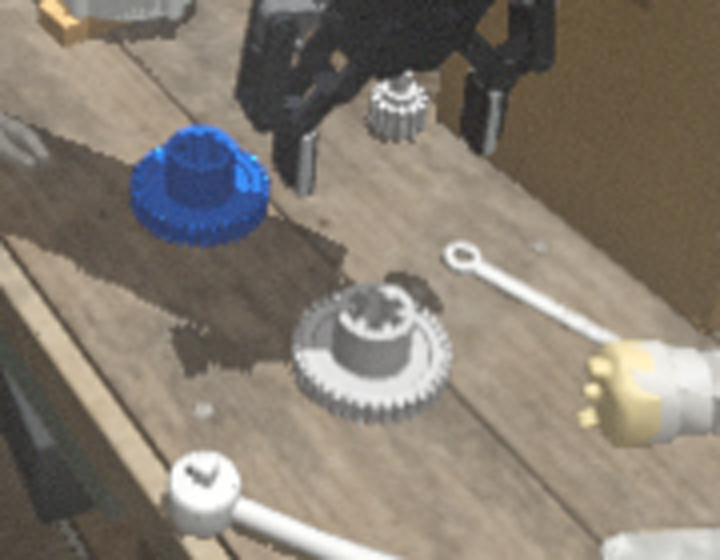

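The picture shows the open fingers (crop 300,160 and 485,120) above the steel gear (375,345), with room on both sides. Descending.

>>> {"op": "jog_arm", "data": {
  "increments": [
    [0,0,38,0,0],
    [0,0,70,0,0],
    [0,0,95,0,0],
    [0,0,109,0,0],
    [0,0,109,0,0]
  ]
}}

```text
time: 3.07
ee_pos: [0.4702, -0.4002, 0.04]
orientation: [[0.199, 0.98, -0.003], [0.98, -0.199, 0.003], [0.003, -0.004, -1.0]]
force: [-0.3, 0.9, 0.1]
finger_gap: 0.0856
grasp_force: 0.0
```

```bash
python3 go.py 470.5 -404 41 -11.5
```

```text
t3.07 pos [ 470.2 -400.2   40. ] yaw -11.48 shift [-3.7  1.  -1.1] twist 0.0 F [-0.3  0.9  0.1] tilt [-0.0029  0.0033]
```

>>> {"op": "jog_arm", "data": {
  "increments": [
    [0,0,0,0,0],
    [0,0,0,0,0]
  ]
}}

```text
time: 3.23
ee_pos: [0.472, -0.4032, 0.044]
orientation: [[0.2, 0.98, 0.002], [0.98, -0.2, -0.002], [-0.001, 0.003, -1.0]]
force: [0.4, -0.1, 0.5]
finger_gap: 0.0853
grasp_force: 0.0
```

```bash
python3 go.py 470.5 -404 41 -11.5
```

```text
t3.23 pos [ 472.  -403.2   44. ] yaw -11.55 shift [-1.  -1.3  3. ] twist -0.0 F [ 0.4 -0.1  0.5] tilt [ 0.0024 -0.0018]
```

>>> {"op": "jog_arm", "data": {
  "increments": [
    [-0.5,0,0,0,0],
    [-0.5,0,0,0,0],
    [-0.5,0,0,0,0],
    [-0.5,0,0,0,0]
  ],
  "force": 60
}}

```text
time: 3.57
ee_pos: [0.471, -0.4032, 0.0426]
orientation: [[0.201, 0.98, 0.001], [0.98, -0.201, -0.0], [-0.0, 0.001, -1.0]]
force: [0.2, -0.3, -0.5]
finger_gap: 0.0851
grasp_force: 0.0
```

```bash
python3 go.py 470.5 -404 41 -11.5
```

```text
t3.57 pos [ 471.  -403.2   42.6] yaw -11.58 shift [-0.9 -0.3  1.6] twist -0.1 F [ 0.2 -0.3 -0.5] tilt [ 0.0009 -0.0005]
```

Settled at z about 42.5. Lowering slightly and closing.

>>> {"op": "jog_arm", "data": {
  "increments": [
    [-0.7,0,1,0,120],
    [-0.7,0,1,0,160],
    [-0.7,0,1,0,255],
    [-0.7,0,1,0,255],
    [-0.7,0,1,0,255]
  ],
  "force": 60
}}

```text
time: 3.98
ee_pos: [0.4706, -0.4039, 0.0412]
orientation: [[0.201, 0.98, 0.0], [0.98, -0.201, -0.0], [-0.0, 0.0, -1.0]]
force: [-0.7, 0.0, 4.2]
finger_gap: 0.0377
grasp_force: 60.9
```

>>> {"op": "jog_arm", "data": {
  "increments": [
    [0,0,0,0,255],
    [0,0,0,0,255],
    [0,0,0,0,255],
    [0,0,0,0,255]
  ],
  "force": 60
}}

```text
time: 4.32
ee_pos: [0.4706, -0.4039, 0.0412]
orientation: [[0.201, 0.98, 0.0], [0.98, -0.201, -0.0], [-0.0, 0.0, -1.0]]
force: [-0.2, 0.4, 4.3]
finger_gap: 0.0374
grasp_force: 61.0
```

```bash
python3 go.py 470.5 -404 41 -11.5
```

```text
t4.32 pos [ 470.6 -403.9   41.2] yaw -11.58 shift [-0.1 -0.1  0.2] twist -0.1 F [-0.2  0.4  4.3] tilt [ 0.0003 -0.0003]
```

>>> {"op": "jog_arm", "data": {
  "increments": [
    [0,0,-15,0,255],
    [0,0,-45,0,255],
    [0,0,-80,0,255],
    [0,0,-115,0,255],
    [0,0,-140,0,255]
  ],
  "force": 100
}}

```text
time: 4.73
ee_pos: [0.4706, -0.4041, 0.1842]
orientation: [[0.201, 0.98, 0.001], [0.98, -0.201, -0.001], [-0.001, 0.002, -1.0]]
force: [0.3, -0.2, -1.8]
finger_gap: 0.0371
grasp_force: 100.5
```

```bash
python3 go.py 525 -56 180 3.5
```

```text
t4.73 pos [ 470.6 -404.1  184.2] yaw -11.60 shift [351.9 -16.7   3.8] twist -15.1 F [ 0.3 -0.2 -1.8] tilt [ 0.0014 -0.0011]
```

>>> {"op": "jog_arm", "data": {
  "increments": [
    [30,-1.5,0,-3,255],
    [65,-3,0,-7,255],
    [100,-5,0,-11,255],
    [135,-6.5,0,-15,255],
    [170,-8,0,-15,255]
  ]
}}

```text
time: 5.15
ee_pos: [0.4963, -0.2337, 0.1814]
orientation: [[-0.063, 0.998, -0.0], [0.998, 0.063, 0.001], [0.001, -0.0, -1.0]]
force: [0.6, -0.0, -2.5]
finger_gap: 0.0373
grasp_force: 100.7
```

```bash
python3 go.py 525 -56 180 3.5
```

```text
t5.15 pos [ 496.3 -233.7  181.4] yaw 3.61 shift [175.5  39.9   1.5] twist 0.1 F [ 0.6 -0.  -2.5] tilt [-0.0003  0.0007]
```

>>> {"op": "jog_arm", "data": {
  "increments": [
    [38,9,0,0,255],
    [76,17.5,0,0,255],
    [114,26,0,0,255],
    [150,34,0,0,255],
    [170,39,0,0,255]
  ]
}}

```text
time: 5.57
ee_pos: [0.5255, -0.058, 0.181]
orientation: [[-0.065, 0.998, -0.001], [0.998, 0.065, 0.003], [0.003, -0.001, -1.0]]
force: [0.8, 0.4, -1.9]
finger_gap: 0.0365
grasp_force: 100.7
```

>>> {"op": "jog_arm", "data": {
  "increments": [
    [5,1,0,0,255],
    [5,1,0,0,255],
    [5,1,0,0,255],
    [5,1,0,0,255],
    [5,1,0,0,255]
  ]
}}

```text
time: 5.98
ee_pos: [0.5259, -0.0604, 0.1811]
orientation: [[-0.057, 0.998, -0.0], [0.998, 0.057, -0.001], [-0.001, -0.0, -1.0]]
force: [0.1, -0.6, -2.3]
finger_gap: 0.037
grasp_force: 100.7
```

```bash
python3 go.py 525 -56 180 3.5; python3 - <<'E'
from rig import grab_frame
from h import *
o=[]
for n in("scene","top"):
    f=grab_frame(n);pickle.dump(f,open(f"pics/{n}1.pkl","wb"))
    u,v=map(int,proj(f,[.525,-.056,.12])[0])
    o.append(cv2.resize(f["color"][v-40:v+40,u-40:u+40],(400,400),interpolation=cv2.INTER_CUBIC));print(n,u-40,v-40)
cv2.imwrite("pics/a2.png",np.hstack(o))
E
```

```text
t5.98 pos [525.9 -60.4 181.1] yaw 3.26 shift [ 4.4 -0.6  1.1] twist -0.2 F [ 0.1 -0.6 -2.3] tilt [-0.0001 -0.0007]
scene 231 162
top 227 175
```

View pics/a2.png

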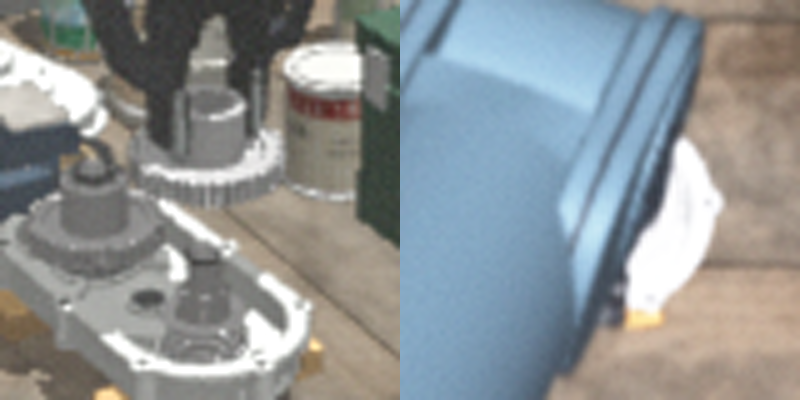

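The gear is held level above the bare shaft: disc centre about crop (209,175) and shaft tip (206,247) in scene. The arm hides the top view. I compare these with what the poses predict.

```bash
python3 - <<'E'
from h import *
f=load("scene1");o=np.array([231,162])
def cr(P):return ((proj(f,np.array(P)/1000)-o+.5)*5-.5).round(1)
a=np.linspace(0,2*np.pi,120)
d=cr(np.c_[525.9+40*np.cos(a),-60.4+40*np.sin(a),0*a+140]);d2=cr(np.c_[525.9+40*np.cos(a),-60.4+40*np.sin(a),0*a+154])
h=cr(np.c_[525.9+20*np.cos(a),-60.4+20*np.sin(a),0*a+180])
print("disc",d2[:,0].min(),d2[:,0].max(),"bottom",d[:,1].max(),"hub",h.min(0),h.max(0))
print("per mm x,y,z",[(cr([525+i,-56+j,94+k])-cr([525,-56,94])) for i,j,k in((10,0,0),(0,10,0),(0,0,10))])
for z,r in((94,5.5),(86,10),(68,14)):
    q=cr(np.c_[525+r*np.cos(a),-56+r*np.sin(a),0*a+z]);print("shaft",z,q.min(0),q.max(0))
g=f["color"].min(2)
for v in(200,205,208): print(v,g[v,262:285])
for v in(190,196): print(v,g[v,250:295])
E
```

```text
disc 130.0 287.1 bottom 210.0 hub [168.7  84.3] [248.3 119.6]
per mm x,y,z [array([[16.5, -4.8]]), array([[-9.3, -8.3]]), array([[  0. , -16.5]])]
shaft 94 [192.8 240.6] [213.7 251.2]
shaft 86 [184.4 249.3] [222.2 268.7]
shaft 68 [177.1 274.3] [229.7 301.9]
200 [113 131 127 128 112 119 111 120 127 115 149 114 126 126 102 123 115 127
 118 124 121 121 123]
205 [130 124 147 186 255 255 243 202 159 137 136 131 128 121 119 103 110 126
 126 122 123 123 126]
208 [101 101 119 119 120 123 153 215 255 255 241 201 152 133 131 133 129 125
 114 102 118 132 132]
190 [ 90 102 127 147 147 144 137 137 122 143 134 104  72  64  64  82 113 129
 101 118 123 125 131 130 129 130 131 128 129 123 132 150 213 170 221 230
 215 165 108  93 103 102 106 110 122]
196 [122 117  79  78 100 107 112 100 103 149 204 201 206 228 236 225 230 228
 231 234 217 212 214 214 231 230 225 228 232 236 235 232 205 215 160 131
 120 130  99 100  99 104 116 110 118]
```

The predictions match the picture to about 1 mm. Correcting the offset and descending.

>>> {"op": "jog_arm", "data": {
  "increments": [
    [4.4,-0.6,10,0,255],
    [4.4,-0.6,25,0,255],
    [4.4,-0.6,35,0,255],
    [4.4,-0.6,35,0,255],
    [4.4,-0.6,35,0,255]
  ]
}}

```text
time: 6.5
ee_pos: [0.5248, -0.0543, 0.1452]
orientation: [[-0.059, 0.998, -0.002], [0.998, 0.059, -0.0], [-0.0, -0.002, -1.0]]
force: [0.1, 0.1, -1.8]
finger_gap: 0.0371
grasp_force: 100.7
```

>>> {"op": "jog_arm", "data": {
  "increments": [
    [0,0,0,0,255],
    [0,0,0,0,255],
    [0,0,0,0,255]
  ]
}}

```text
time: 6.75
ee_pos: [0.5258, -0.0542, 0.1465]
orientation: [[-0.06, 0.998, 0.001], [0.998, 0.06, 0.0], [-0.0, 0.001, -1.0]]
force: [0.1, 0.1, -1.7]
finger_gap: 0.037
grasp_force: 100.7
```

```bash
python3 go.py 525 -56 141 3.5; python3 - <<'E'
from rig import grab_frame
from h import *
f=grab_frame("scene");pickle.dump(f,open("pics/scene2.pkl","wb"));c=f["color"][175:235,240:310]
cv2.imwrite("pics/a3.png",cv2.resize(c,(700,600),interpolation=cv2.INTER_CUBIC))
E
```

```text
t6.75 pos [525.8 -54.2 146.5] yaw 3.42 shift [-1.7 -1.   5.5] twist -0.1 F [ 0.1  0.1 -1.7] tilt [0.0011 0.    ]
```

View pics/a3.png

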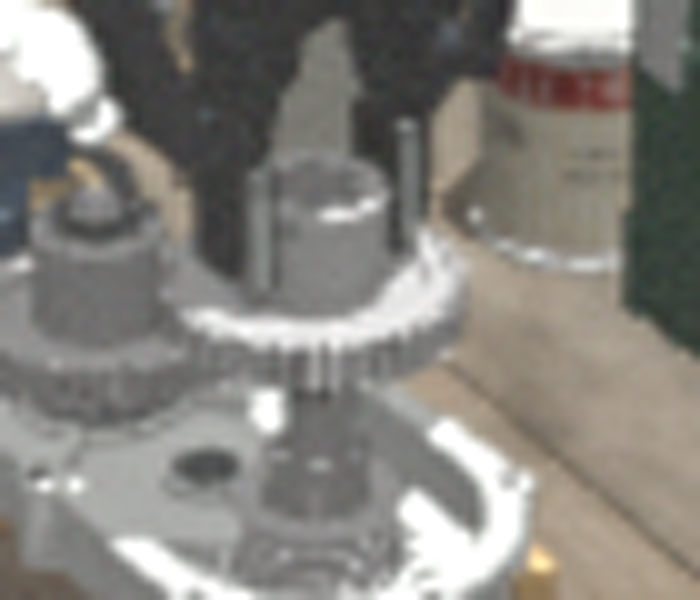

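The disc centre (324) and shaft (320) align within about 1–2 mm in the crop, well inside the nose's capture. Lowering gently over the nose.

>>> {"op": "jog_arm", "data": {
  "increments": [
    [-1.7,-1,5,0,255],
    [-1.7,-1,10,0,255],
    [-1.7,-1,14,0,255],
    [-1.7,-1,18,0,255],
    [-1.7,-1,18,0,255]
  ]
}}

```text
time: 7.22
ee_pos: [0.525, -0.0557, 0.1273]
orientation: [[-0.06, 0.998, 0.001], [0.998, 0.06, -0.0], [-0.0, 0.001, -1.0]]
force: [1.2, -0.1, -2.6]
finger_gap: 0.0372
grasp_force: 100.7
```

```bash
python3 go.py 525 -56 112 3.5
```

```text
t7.22 pos [525.  -55.7 127.3] yaw 3.43 shift [-0.3  0.  15.3] twist -0.1 F [ 1.2 -0.1 -2.6] tilt [ 0.0006 -0.0001]
```

>>> {"op": "jog_arm", "data": {
  "increments": [
    [0,0,3,0,255],
    [0,0,6,0,255],
    [0,0,9,0,255],
    [0,0,11,0,255],
    [0,0,11,0,255]
  ]
}}

```text
time: 7.63
ee_pos: [0.5255, -0.0556, 0.1168]
orientation: [[-0.06, 0.998, 0.002], [0.998, 0.06, -0.0], [-0.0, 0.002, -1.0]]
force: [6.1, 1.9, -5.5]
finger_gap: 0.0373
grasp_force: 100.6
```

```bash
python3 go.py 525 -56 112 3.5
```

```text
t7.63 pos [525.5 -55.6 116.8] yaw 3.44 shift [-0.4 -0.5  4.8] twist -0.1 F [ 6.1  1.9 -5.5] tilt [ 0.0019 -0.0001]
```

Side force pushes toward +x, so I move about 1 mm that way and continue.

>>> {"op": "jog_arm", "data": {
  "increments": [
    [0.4,1.2,0,0,255],
    [0.4,1.2,3,0,255],
    [0.4,1.2,6,0,255],
    [0.4,1.2,8,0,255],
    [0.4,1.2,10,0,255]
  ]
}}

```text
time: 8.05
ee_pos: [0.5257, -0.0555, 0.1067]
orientation: [[-0.06, 0.998, 0.0], [0.998, 0.06, -0.0], [-0.0, 0.0, -1.0]]
force: [2.4, 0.9, -1.0]
finger_gap: 0.0371
grasp_force: 100.9
```

```bash
python3 go.py 525 -56 85 3.5
```

```text
t8.05 pos [525.7 -55.5 106.7] yaw 3.42 shift [-0.4 -0.7 21.7] twist -0.1 F [ 2.4  0.9 -1. ] tilt [ 0.     -0.0001]
```

Underside is at about 65 mm, below the rib ends, with little force: the splines mesh. Pressing on.

>>> {"op": "jog_arm", "data": {
  "increments": [
    [0,0.3,4,0,255],
    [0,0.3,8,0,255],
    [0,0.3,11,0,255],
    [0,0.3,13,0,255],
    [0,0.3,13,0,255]
  ]
}}

```text
time: 8.47
ee_pos: [0.5257, -0.0555, 0.0935]
orientation: [[-0.06, 0.998, -0.001], [0.998, 0.06, -0.0], [-0.0, -0.001, -1.0]]
force: [2.9, 0.3, -3.3]
finger_gap: 0.0369
grasp_force: 100.8
```

```bash
python3 go.py 525 -56 85 3.5
```

```text
t8.47 pos [525.7 -55.5  93.5] yaw 3.42 shift [-0.5 -0.8  8.5] twist -0.1 F [ 2.9  0.3 -3.3] tilt [-0.0007 -0.0001]
```

>>> {"op": "jog_arm", "data": {
  "increments": [
    [0,0.3,3,0,255],
    [0,0.3,5,0,255],
    [0,0.3,7,0,255],
    [0,0.3,8.5,0,255],
    [0,0.3,8.5,0,255]
  ]
}}

```text
time: 8.88
ee_pos: [0.5259, -0.0555, 0.0856]
orientation: [[-0.059, 0.998, -0.001], [0.998, 0.059, 0.0], [0.0, -0.001, -1.0]]
force: [-1.8, 0.3, 9.1]
finger_gap: 0.037
grasp_force: 102.0
```

```bash
python3 go.py 525 -56 85 3.5
```

```text
t8.88 pos [525.9 -55.5  85.6] yaw 3.41 shift [-0.5 -0.9  0.6] twist -0.1 F [-1.8  0.3  9.1] tilt [-0.0008  0.0004]
```

>>> {"op": "jog_arm", "data": {
  "increments": [
    [0,0,0.5,0,255],
    [0,0,1,0,255],
    [0,0,1.5,0,255],
    [0,0,1.5,0,255],
    [0,0,1.5,0,255]
  ]
}}

```text
time: 9.3
ee_pos: [0.526, -0.0555, 0.0852]
orientation: [[-0.059, 0.998, -0.001], [0.998, 0.059, 0.001], [0.001, -0.001, -1.0]]
force: [-6.2, 0.4, 18.9]
finger_gap: 0.0366
grasp_force: 103.9
```

```bash
python3 go.py 525 -56 85 3.5
```

```text
t9.30 pos [526.  -55.5  85.2] yaw 3.40 shift [-0.5 -1.   0.2] twist -0.1 F [-6.2  0.4 18.9] tilt [-0.0006  0.0012]
```

The TCP stopped at 85.2 mm (41.2 + 44), with force rising past the spring's: the hard stop. Checking that it holds, and looking.

>>> {"op": "jog_arm", "data": {
  "increments": [
    [0,-0.3,0.3,0,255],
    [0,-0.3,0.3,0,255],
    [0,-0.3,0.3,0,255],
    [0,-0.3,0.3,0,255],
    [0,-0.3,0.3,0,255]
  ]
}}

```text
time: 9.72
ee_pos: [0.5259, -0.0555, 0.0852]
orientation: [[-0.059, 0.998, -0.0], [0.998, 0.059, 0.001], [0.001, -0.0, -1.0]]
force: [-6.4, 2.1, 22.2]
finger_gap: 0.0366
grasp_force: 104.0
```

```bash
python3 go.py 525 -56 85 3.5; python3 - <<'E'
from rig import grab_frame
from h import *
f=grab_frame("scene");c=f["color"][165:250,230:330];print(proj(f,[[.526,-.0555,.084],[.526,-.0555,.094]])-[230,165])
cv2.imwrite("pics/a4.png",cv2.resize(c,(700,595),interpolation=cv2.INTER_CUBIC))
E
```

```text
t9.72 pos [525.9 -55.5  85.2] yaw 3.40 shift [-0.4 -1.   0.2] twist -0.1 F [-6.4  2.1 22.2] tilt [-0.0001  0.0013]
[[41.49451451 48.85524495]
 [41.48154305 45.59417031]]
```

View pics/a4.png

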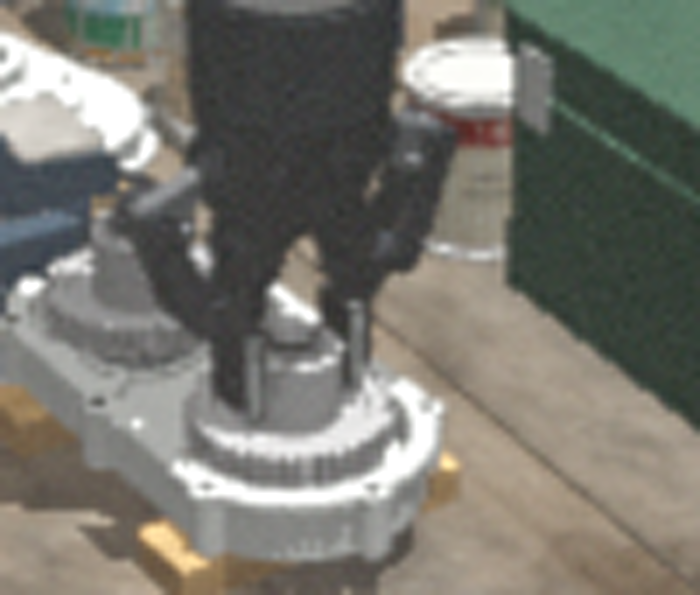

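The gear is seated at crop (300,440), level with the fitted one. The shaft nose and dark groove stand above its hub at (295,330), and the grip and press are holding. Handing in.

```bash
python3 -c "
from rig import sign_off;print(sign_off())"
```

```text
the job is handed in; nothing more can be done
None
```

The steel drive gear is on the bare right shaft with its splines meshed, pressed onto the hard stop and still gripped, with the circlip groove clear above the hub; I handed it in at about 9.8 s, and the result of the judging was not shown to me.

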